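# Close up six coasters in a round tin and lay in the seventh

### The job

Pack the seventh coaster into the round tin: slide the other six together, without lifting any of them out, until there is a full place beside them, then lay the last one in so that all seven lie flat on the tin's floor in one layer. Work gently, with light fingertip pressure, and leave the remote, the scissors and the knob stamp where they are.

Things in the scene. Friction and masses are not known exactly. Their poses are not given: they have to be found in the camera images.
- tin: shallow round metal tin, no lid on, fixed: 205 mm across outside, 200 inside, 16 mm high, floor 2 mm thick. Origin: centre of its underside, z up. Seven coasters fit flat only as one in the middle and six in a ring (2 mm to spare across the tin, about 7 mm in all round the ring); their rims then stand 8 mm above its edge
- coaster_a: round turned-wood drinks coaster like a shallow dish: 66 mm across, 22 mm high, in its top a well 48 mm across and 13 mm deep (base 9 mm thick, rim 9 mm wide), foot bevelled 2.5 mm; 0.06 to 0.13 kg, slides easily. Origin: centre of its underside, z up. One of the six in the tin: one in the middle, five along the wall 5 to 20 mm apart; which lies where varies
- coaster_b: round turned-wood drinks coaster like a shallow dish: 66 mm across, 22 mm high, in its top a well 48 mm across and 13 mm deep (base 9 mm thick, rim 9 mm wide), foot bevelled 2.5 mm; 0.06 to 0.13 kg, slides easily. Origin: centre of its underside, z up. One of the six in the tin: one in the middle, five along the wall 5 to 20 mm apart; which lies where varies
- coaster_c: round turned-wood drinks coaster like a shallow dish: 66 mm across, 22 mm high, in its top a well 48 mm across and 13 mm deep (base 9 mm thick, rim 9 mm wide), foot bevelled 2.5 mm; 0.06 to 0.13 kg, slides easily. Origin: centre of its underside, z up. One of the six in the tin: one in the middle, five along the wall 5 to 20 mm apart; which lies where varies
- coaster_d: round turned-wood drinks coaster like a shallow dish: 66 mm across, 22 mm high, in its top a well 48 mm across and 13 mm deep (base 9 mm thick, rim 9 mm wide), foot bevelled 2.5 mm; 0.06 to 0.13 kg, slides easily. Origin: centre of its underside, z up. One of the six in the tin: one in the middle, five along the wall 5 to 20 mm apart; which lies where varies
- coaster_e: round turned-wood drinks coaster like a shallow dish: 66 mm across, 22 mm high, in its top a well 48 mm across and 13 mm deep (base 9 mm thick, rim 9 mm wide), foot bevelled 2.5 mm; 0.06 to 0.13 kg, slides easily. Origin: centre of its underside, z up. One of the six in the tin: one in the middle, five along the wall 5 to 20 mm apart; which lies where varies
- coaster_f: round turned-wood drinks coaster like a shallow dish: 66 mm across, 22 mm high, in its top a well 48 mm across and 13 mm deep (base 9 mm thick, rim 9 mm wide), foot bevelled 2.5 mm; 0.06 to 0.13 kg, slides easily. Origin: centre of its underside, z up. One of the six in the tin: one in the middle, five along the wall 5 to 20 mm apart; which lies where varies
- spare_coaster: round turned-wood drinks coaster like a shallow dish: 66 mm across, 22 mm high, in its top a well 48 mm across and 13 mm deep (base 9 mm thick, rim 9 mm wide), foot bevelled 2.5 mm; 0.06 to 0.13 kg, slides easily. Origin: centre of its underside, z up. The seventh, on the open desk right of the tin, well up
- remote: cream remote control, 184 x 49 x 22 mm, lying between the tin and its lid (a fixed 28 mm high disc at the far left); to be left alone. Origin: centre of its underside
- scissors: black-handled scissors, 139 mm long, lying flat at the right; to be left alone. Origin: about the middle, underside
- knob_stamp: clear stamp with a round knob, 90 mm tall, standing upright on its 30 mm foot behind the tin; to be left alone. Origin: centre of its underside
Things that resemble listed ones, but are neither listed nor needed, are in the scene too. What is shaped like the coaster_f but orange is not meant.

How it is judged (in metres and radians):
At the end, for the whole second after the job is handed in: All seven coasters lie in the tin at rest, level within about 3 degrees, undersides within 3 mm of the tin's floor, centres within 70 mm of the tin's centre (horizontal distance between each of coaster_a, coaster_b, coaster_c, coaster_d, coaster_e, coaster_f, spare_coaster and tin below 0.07 m and z of each of coaster_a, coaster_b, coaster_c, coaster_d, coaster_e, coaster_f, spare_coaster in the frame of tin below 0.005 m and angle between each of coaster_a, coaster_b, coaster_c, coaster_d, coaster_e, coaster_f, spare_coaster's own z axis and vertical below 0.06 rad and linear speed of each of coaster_a, coaster_b, coaster_c, coaster_d, coaster_e, coaster_f, spare_coaster below 0.01 m/s); the robot touches nothing.
It fails at once if one of the six coasters that start in the tin is lifted out (its underside more than 20 mm above the desk) (height (world z) of any of coaster_a, coaster_b, coaster_c, coaster_d, coaster_e, coaster_f above 0.02 m).
It fails at once if the tin is loaded with more than 80 N (rammed or forced) (contact force between tin and anything else above 80 N).
It fails at once if the remote control, the scissors or the knob stamp is moved more than 20 mm (distance of any of remote, scissors, knob_stamp from where it was at the start of the episode above 0.02 m).
It also fails if it takes over 58 s, if anything falls off the work surface, if the arm or the gripper's body presses on something with over 40 N, if the wrist force passes 120 N, or if a joint passes its speed limit or range.

### The arm

A 6-joint arm with a two-finger parallel gripper is mounted at the origin on a cart in front of the work surface, level with it; the furniture and walls round the work are solid. World frame = base frame: x ahead of the robot, y to its left, z up, the work surface at z = 0. Lengths are in mm, angles in rad, forces in N, time in s.
With the tool pointing down it reaches from about 275 to 750 mm from the base axis. Payload 10.2 kg.
Tool frame: the origin (TCP) lies midway between the tips of the shut fingers; the grasp point (between the pads) lies 19 mm behind it; z points along the fingers, y is the direction in which the jaws open and shut (so a half turn about z gives the same grasp; the last joint's range is limited). The gripper opens to 85 mm and grips with 20 to 120 N. Pads are 22 mm wide; open, the fingers measure 114 mm over their backs; the gripper's body (76 mm by 85 mm) begins 54 mm behind the grasp point. The pads swing forward as they close: fully open they stand 13 mm farther back than shut.
Start: joints at [0.878, 0.313, 1.498, -0, 1.331, -0.223], TCP at [237.685, 468.121, 231.294] pointing down, gripper open.
Joint ranges: [-2.94, 2.94], [-0.97, 2.17], [0.19, 2.56], [-1.23, 4.37], [0.02, 3.11], [-2.88, 2.88]. Speed limits (rad/s): [2.39, 2.39, 3.01, 3.14, 3.14, 3.14].

### API

Orientations are given as a unit quaternion [w, x, y, z].
In Python, from rig import sense, optics, ctrl gives the robot as it stands.
- The arm moves only by the tool play_rows, never from a script. Its argument "plan" is a list of rows, each a list of 7 numbers: the shift along the world's x, y, z in mm, then the turn, a rotation vector about the world's x, y, z in rad, then the opening, from -1 (shut) to 1 (fully open), so that 0 is half open. A call has 1 to 5 rows; each row shifts and turns the pose as measured when the row begins; what a row does not reach is not made up. A row lasts 1/12 s, in which the tool goes at most 41.7 mm and 7.16 degrees, less where a joint would pass 70% of its speed; a pose out of reach is approached as far as the arm can. A call is refused whole if a number of a shift passes 41.7 or a number of a turn 0.125, either way. A call with a gripper value outside its range is refused whole. The fingers move at their own pace and stop on an object; "grip_force" is the grip in N (left out, the last holds). Time passes only in rows, so rows that do not move let the fingers close. It gives the time, the measured TCP pose, the force and the opening at its end, in the units of the state.
- sense(): the state, without advancing time (a new reading comes with each control period).
- optics.capture(name): name is "scene" or "top" or "wrist"; returns a dict with "img" (384x512x3 uint8, blue, green, red), "fx", "fy", "cx", "cy" (pixels), "dist" ([k1, k2, p1, p2, k3] as OpenCV has them; the pictures are not rectified), "world_to_cam" (4x4, takes a point from world to camera coordinates). Camera axes: x right, y up, looking along -z (the intrinsics and any distortion apply to the point x, -y, -z); pixel columns grow to the right and rows downward; lengths in mm; the calibration is good to about 2 mm. A picture is of the moment at which its call begins. There is no depth.
- ctrl.finish_job(): hands the job in, once; it reports no verdict.
The state is a dict: "time_s": time; "joints": joint angles; "dq": joint speeds; "tau": joint torques, N m; "eef_pos": TCP position; "ee_rot": TCP orientation; "force": force on the tool from outside, world axes, zero at the start; "wrist_torque": the same for the moment, N m; "grip_width": opening from 0.0 (shut) to 1.0 (fully open).
Only numpy, scipy, OpenCV 4.12 (cv2) and the standard library are available. Lean on these libraries where they do the work, as an engineer would, in place of code of your own. Each camera call takes 0.05 s, during which the arm holds its last target. There are 200 camera calls.

## Working session

There is one attempt and no reset: what is moved stays moved. The work goes in short steps, Python scripts to look and compute and a tool call to move; the robot and the scene stay as the last step left them, time stands still between calls to the robot, and variables do not carry over. Pictures are saved under pics/ and viewed, about 8 in all and at most 12, crops included, and the job is handed in when it is done.

Besides the shell and the picture viewer there is one more tool, called after "Request:" as name(argument=value, ...) on one line, values as JSON. play_rows: Moves the arm, as the interface text tells. Its arguments: {"type":"object","properties":{"plan":{"type":"array"},"grip_force":{"type":"number"}},"required":["plan"]}

```bash
mkdir -p pics && cat > h.py <<'E'
import numpy as np, cv2
from rig import sense, optics, ctrl
def cap(n,save=None):
    c=optics.capture(n)
    if save: cv2.imwrite('pics/'+save+'.png',c['img'])
    return c
def ray(c,u,v):
    K=np.array([[c['fx'],0,c['cx']],[0,c['fy'],c['cy']],[0,0,1.]])
    p=cv2.undistortPoints(np.array([[[u,v]]],float),K,np.array(c['dist'],float))[0,0]
    M=np.array(c['world_to_cam']); d=M[:3,:3].T@np.array([p[0],-p[1],-1.]); o=-M[:3,:3].T@M[:3,3]
    return o,d
def onz(c,u,v,z):
    o,d=ray(c,u,v); return o+d*(z-o[2])/d[2]
def proj(c,P):
    M=np.array(c['world_to_cam']); q=(M[:3,:3]@np.atleast_2d(P).T).T+M[:3,3]
    q=q*[1,-1,-1]
    K=np.array([[c['fx'],0,c['cx']],[0,c['fy'],c['cy']],[0,0,1.]])
    return cv2.projectPoints(q.astype(float),np.zeros(3),np.zeros(3),K,np.array(c['dist'],float))[0][:,0]
def tri(c1,p1,c2,p2):
    A=[];b=[]
    for c,p in((c1,p1),(c2,p2)):
        o,d=ray(c,*p); d/=np.linalg.norm(d); P=np.eye(3)-np.outer(d,d); A.append(P);b.append(P@o)
    return np.linalg.lstsq(np.vstack(A),np.hstack(b),rcond=None)[0]
E
python3 - <<'E'
from h import *
cs={n:cap(n,n+'0') for n in('scene','top','wrist')}
for n,c in cs.items():
    M=np.array(c['world_to_cam']); print(n,(-M[:3,:3].T@M[:3,3]).round(),c['fx'],c['dist'],onz(c,256,192,0).round())
cv2.imwrite('pics/a.png',np.vstack([cv2.resize(cs['top']['img'],(800,600))]))
print(sense())
E
```

```text
scene [ -13. -368.  721.] 351.74380970148997 [-0.04311086  0.          0.          0.          0.        ] [597. -28.   0.]
top [ 427.  -54. 1233.] 416.4141700044955 [-0.14172046  0.          0.          0.          0.        ] [534. -67.   0.]
wrist [172. 502. 373.] 306.1461017275581 [-0.04452473  0.          0.          0.          0.        ] [269. 451.   0.]
{'time_s': 0.15, 'joints': array([ 8.77580486e-01,  3.13315661e-01,  1.49823037e+00,  3.08816792e-05,
        1.33097969e+00, -2.23384591e-01]), 'dq': array([ 1.73033368e-04, -2.91217491e-03, -1.88724075e-03,  4.93804407e-04,
        7.31003178e-05, -1.00253889e-03]), 'tau': array([ 6.89823100e-04, -4.12368608e+01, -2.59799659e+01, -1.97895438e-04,
        3.20890031e-03,  3.59016292e-05]), 'eef_pos': array([237.56769189, 467.97645053, 230.88163058]), 'ee_rot': array([-2.19855497e-04,  2.32764477e-01,  9.72533023e-01, -4.11755019e-04]), 'force': array([-0.90135576,  0.21780139,  0.33894579]), 'wrist_torque': array([ 0.00439177, -0.00433822,  0.03928843]), 'grip_width': 1.002059757751273}
```

View pics/a.png

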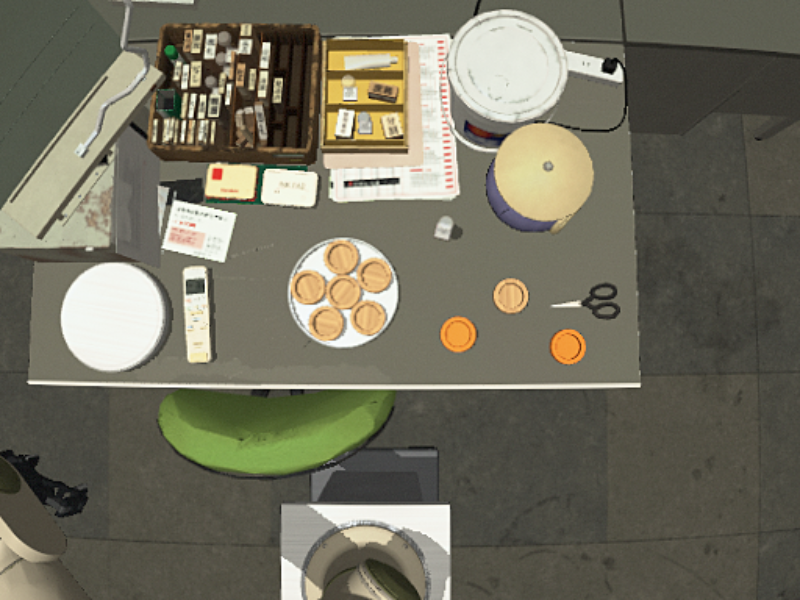

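View pics/scene0.png

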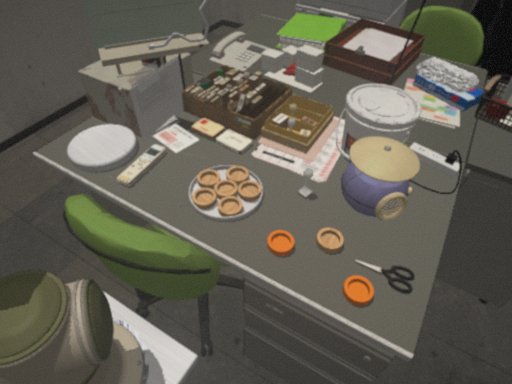

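The top view (800x600 scale) shows the tin at (343,292), with six coasters in it: the middle one at (345,292), and the gap on the left-bottom and right sides. Candidates for the spare are wood at (511,296) and orange at (458,334) and (568,346). The wooden one is the one I want. The remote is at (198,315), the scissors at (590,301) and the stamp at (447,228).

```bash
python3 - <<'E'
from h import *
t=cap('top'); s=cap('scene')
for n,u,v,z in(('tin',343,292,16),('spare',511,296,22),('stamp',447,228,60),('remote',198,315,22),('scis',590,301,5)):
    print(n,onz(t,u*.64,v*.64,z).round())
for n,u,v,z in(('tin',226,190,16),('spare',330,240,22)): print(n,onz(s,u,v,z).round())
print(tri(t,(511*.64,296*.64),s,(330,239)).round())
w=cap('wrist'); M=np.array(w['world_to_cam']); T=sense(); 
from scipy.spatial.transform import Rotation as R
q=T['ee_rot']; Rt=R.from_quat([*q[1:],q[0]]).as_matrix(); o=-M[:3,:3].T@M[:3,3]
print('cam in tool',(Rt.T@(o-T['eef_pos'])).round(),'tool axes\n',Rt.round(2),'view dir',(-M[2,:3]).round(2))
E
```

```text
tin [548.  41.  16.]
spare [ 540. -275.   22.]
stamp [ 662. -152.   60.]
remote [503. 314.  22.]
scis [ 532. -432.    5.]
tin [545.  39.  16.]
spare [ 533. -277.   22.]
[ 540. -276.   17.]
cam in tool [  74.    0. -142.] tool axes
 [[-0.89  0.45 -0.  ]
 [ 0.45  0.89 -0.  ]
 [ 0.   -0.   -1.  ]] view dir [ 0.26 -0.13 -0.96]
```

Request:
play_rows(plan=[[25,-31,0,0,0,0,-1],[25,-31,0,0,0,0,-1],[25,-31,0,0,0,0,-1],[25,-31,0,0,0,0,-1],[25,-31,0,0,0,0,-1]], grip_force=20)

```text
time_s: 0.72
eef_pos: [361.4, 311.4, 230.6]
ee_rot: [-0.001, 0.227, 0.974, 0.0]
force: [0.9, -0.1, -0.7]
grip_width: 0.298
```

Request:
play_rows(plan=[[25,-31,0,0,0,0,-1],[25,-31,0,0,0,0,-1],[25,-31,0,0,0,0,-1],[25,-31,0,0,0,0,-1],[25,-31,0,0,0,0,-1]])

```text
time_s: 1.13
eef_pos: [490.4, 147.6, 231.3]
ee_rot: [-0.0, 0.226, 0.974, 0.001]
force: [0.6, 0.1, -0.1]
grip_width: 0.001
```

Request:
play_rows(plan=[[25,-31,0,0,0,0,-1],[25,-31,0,0,0,0,-1],[25,-31,0,0,0,0,-1],[25,-31,0,0,0,0,-1],[0,0,0,0,0,0,-1]])

```text
time_s: 1.55
eef_pos: [596.0, 11.0, 230.2]
ee_rot: [0.0, 0.229, 0.973, 0.0]
force: [0.1, -0.3, -0.9]
grip_width: 0.0
```

```bash
python3 - <<'E'
from h import *
c=cap('wrist','w1'); S=sense(); print(S['eef_pos'],S['grip_width'])
cv2.imwrite('pics/w1b.png',cv2.resize(c['img'],(800,600)))
E
```

```text
[594.61837393  13.39371487 230.20716003] -0.00360017647357391
```

View pics/w1b.png

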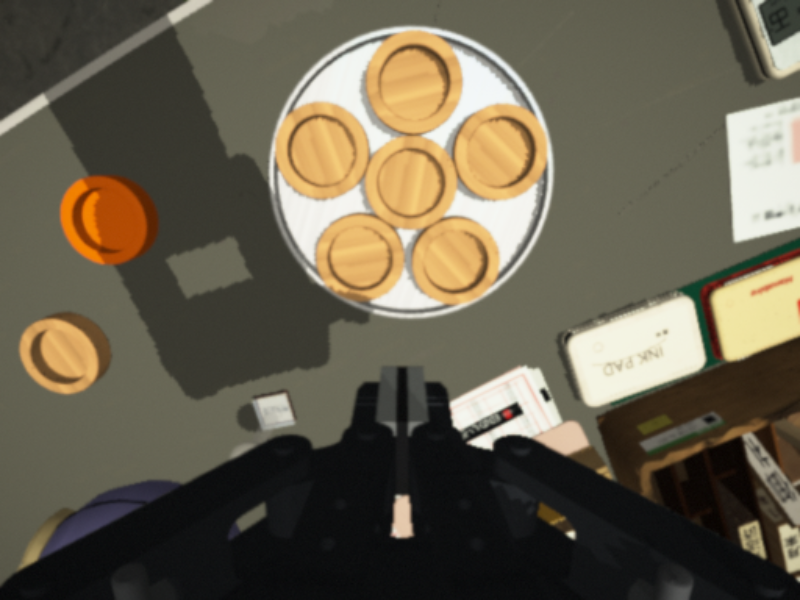

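The wrist view (800x600 scale) shows five ring coasters at (413,82), (500,150), (455,260), (360,257) and (322,150). The middle one is at (410,182). The spare is at (63,352) and an orange decoy at (108,220). The fingers are out of the way.

```bash
cat >> h.py <<'E'
def coasters(c,seeds,z=24,R=33):
    """outer top rim: strong edges on rays from seed, robust circle fit in metric plane z"""
    g=cv2.GaussianBlur(cv2.cvtColor(c['img'],cv2.COLOR_BGR2LAB),(3,3),0).astype(float)
    out=[]
    for u,v in seeds:
        P0=onz(c,u,v,z)
        for it in range(6):
            pts=[];wt=[]
            for a in np.arange(0,2*np.pi,np.pi/60):
                rs=np.arange(R-6,R+6.1,.5)
                q=proj(c,np.array([[P0[0]+r*np.cos(a),P0[1]+r*np.sin(a),z] for r in rs])).astype(np.float32)
                s=cv2.remap(g.astype(np.float32),q[None,:,0],q[None,:,1],cv2.INTER_LINEAR)[0]
                d=np.linalg.norm(s[4:]-s[:-4],axis=1); k=d.argmax()
                pts.append(P0[:2]+rs[k+2]*np.array([np.cos(a),np.sin(a)])); wt.append(d[k])
            pts=np.array(pts);wt=np.array(wt); ok=wt>12
            from scipy.optimize import least_squares
            f=least_squares(lambda p:np.linalg.norm(pts[ok]-p,axis=1)-R,P0[:2],loss='soft_l1',f_scale=.7)
            P0=np.r_[f.x,z]
        r=np.linalg.norm(pts[ok]-f.x,axis=1)
        out.append((*f.x.round(1),round(float(np.median(r)),1),int(ok.sum()),round(float(np.percentile(abs(r-R),50)),2)))
    return out
E
python3 - <<'E'
from h import *
c=cap('wrist')
k=.64
sd=[(413,82),(500,150),(455,260),(360,257),(322,150),(410,182)]
A=coasters(c,[(u*k,v*k) for u,v in sd]); B=coasters(c,[(u*k,v*k) for u,v in sd],R=24)
for a,b in zip(A,B): print(a,b)
P=np.array([a[:2] for a in A])
print('spare',coasters(c,[(63*k,352*k-4)],z=22),coasters(c,[(63*k,352*k-4)],z=22,R=24))
# tin: white mask ellipse
hsv=cv2.cvtColor(c['img'],cv2.COLOR_BGR2HSV)
T=coasters(c,[(412*k,172*k)],z=16,R=102.5); T2=coasters(c,[(412*k,172*k)],z=16,R=100); print('tin',T,T2)
t=np.array(T[0][:2])
for p in P: d=p-t; print(p,np.hypot(*d).round(1),np.degrees(np.arctan2(d[1],d[0])).round(1))
print(np.linalg.norm(P[:,None]-P[None],axis=2).round(0))
tp=cap('top'); print('top',coasters(tp,[(511*k,296*k)],z=22),coasters(tp,[tuple(proj(tp,[*t,16])[0])],z=16,R=102.5))
im=c['img'].copy()
for p in P:
    q=proj(c,np.array([[p[0]+33*np.cos(a),p[1]+33*np.sin(a),24] for a in np.arange(0,6.3,.1)])); cv2.polylines(im,[q.astype(int)],1,(255,0,0))
q=proj(c,np.array([[t[0]+102.5*np.cos(a),t[1]+102.5*np.sin(a),16] for a in np.arange(0,6.3,.05)])); cv2.polylines(im,[q.astype(int)],1,(0,0,255))
cv2.imwrite('pics/w2.png',cv2.resize(im[0:220,150:380],None,fx=2.6,fy=2.6))
E
```

```text
(np.float64(486.5), np.float64(74.6), 34.0, 120, 1.49) (np.float64(488.0), np.float64(74.6), 24.0, 96, 0.5)
(np.float64(556.4), np.float64(110.6), 34.0, 120, 1.02) (np.float64(556.4), np.float64(108.9), 24.5, 94, 0.48)
(np.float64(614.4), np.float64(47.3), 34.9, 120, 1.94) (np.float64(608.2), np.float64(48.0), 26.5, 118, 2.56)
(np.float64(578.8), np.float64(-16.3), 34.0, 120, 1.02) (np.float64(576.1), np.float64(-11.7), 25.5, 120, 2.99)
(np.float64(498.7), np.float64(-4.5), 33.7, 120, 0.75) (np.float64(499.6), np.float64(-3.5), 24.0, 120, 1.06)
(np.float64(546.8), np.float64(42.9), 32.9, 120, 0.93) (np.float64(546.4), np.float64(42.7), 24.6, 120, 0.79)
spare [(np.float64(540.0), np.float64(-259.1), 33.0, 120, 1.49)] [(np.float64(540.2), np.float64(-261.2), 23.5, 119, 1.47)]
tin [(np.float64(547.2), np.float64(42.0), 102.1, 120, 1.62)] [(np.float64(547.1), np.float64(43.3), 99.6, 120, 3.25)]
[486.5  74.6] 68.9 151.8
[556.4 110.6] 69.2 82.4
[614.4  47.3] 67.4 4.5
[578.8 -16.3] 66.3 -61.5
[498.7  -4.5] 67.2 -136.2
[546.8  42.9] 1.0 114.0
[[  0.  79. 131. 130.  80.  68.]
 [ 79.   0.  86. 129. 129.  68.]
 [131.  86.   0.  73. 127.  68.]
 [130. 129.  73.   0.  81.  67.]
 [ 80. 129. 127.  81.   0.  68.]
 [ 68.  68.  68.  67.  68.   0.]]
top [(np.float64(542.2), np.float64(-274.0), 32.5, 120, 0.53)] [(np.float64(547.9), np.float64(42.0), 103.5, 55, 1.94)]
```

View pics/w2.png

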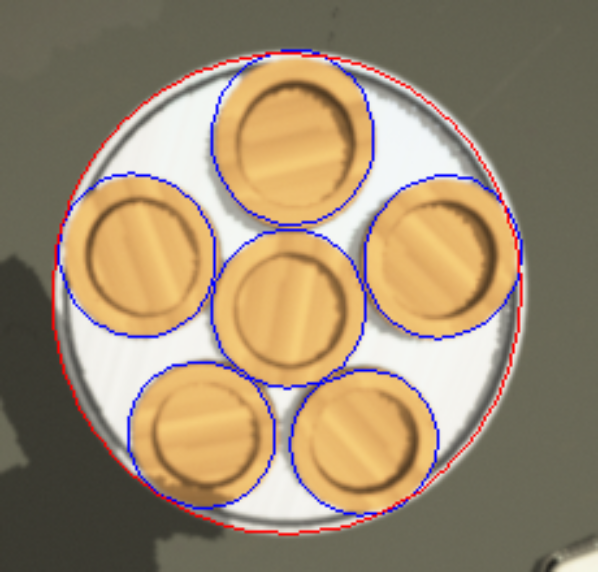

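```bash
cat > plan.py <<'E'
from h import *
t=np.array([547.3,42.2])
u=lambda a:np.array([np.cos(np.radians(a)),np.sin(np.radians(a))])
def off(phi,yaw,hx=11,hy=7.5,r=24):
    d=u(phi); X=u(yaw+90); Y=u(yaw)
    s=np.arange(0,25,.05); m=np.max([np.linalg.norm(s[:,None]*d+sx*hx*X+sy*hy*Y,axis=1) for sx in(1,-1) for sy in(1,-1)],axis=0)
    return s[m<=r].max()
def push(n,a0,a1,yaw,R=67):
    sg=np.sign(a1-a0); print(n,'enter',(t+R*u(a0)).round(1))
    for a in np.linspace(a0,a1,4)[0:]:
        phi=a+90*sg; o=off(phi,yaw); print('   at',a.round(1),'tcp',(t+R*u(a)+o*u(phi)).round(1),'off',o.round(1))
if __name__=='__main__':
    push('A',151.8,164.1,44); push('D',-61.5,-76.5,44); push('B',82.4,104.4,44); push('C',4.5,-16.8,44)
    s=sense(); print(s['eef_pos'],s['joints'])
E
python3 plan.py
```

```text
A enter [488.3  73.9]
   at 151.8 tcp [482.6  63.2] off 12.0
   at 155.9 tcp [481.3  58.8] off 11.8
   at 160.0 tcp [480.4  54.3] off 11.5
   at 164.1 tcp [479.8  49.7] off 11.2
D enter [579.3 -16.7]
   at -61.5 tcp [568.5 -22.5] off 12.2
   at -66.5 tcp [563.1 -24. ] off 11.9
   at -71.5 tcp [557.7 -25. ] off 11.5
   at -76.5 tcp [552.  -25.6] off 11.2
B enter [556.2 108.6]
   at 82.4 tcp [545.6 110. ] off 10.7
   at 89.7 tcp [536.8 109.2] off 10.8
   at 97.1 tcp [528.1 107.3] off 11.0
   at 104.4 tcp [519.7 104.3] off 11.3
C enter [614.1  47.5]
   at 4.5 tcp [614.9  36.8] off 10.7
   at -2.6 tcp [613.7  28.4] off 10.8
   at -9.7 tcp [611.5  20.1] off 11.0
   at -16.8 tcp [608.2  12. ] off 11.3
[593.12744725  16.6953914  230.989333  ] [-0.17011495  0.46593439  1.27859678  0.00225966  1.39790124 -1.2829254 ]
```

Request:
play_rows(plan=[[-21,11.5,-28,0,0,-0.11,-1],[-21,11.5,-28,0,0,-0.11,-1],[-21,11.5,-28,0,0,-0.11,-1],[-21,11.5,-28,0,0,0,-1],[-21,11.5,-28,0,0,0,-1]])

```text
time_s: 2.12
eef_pos: [485.3, 80.1, 93.8]
ee_rot: [0.008, 0.389, 0.921, 0.003]
force: [1.2, -0.2, -0.1]
grip_width: -0.001
```

Request:
play_rows(plan=[[0,0,-14,0,0,0,-1],[0,0,-14,0,0,0,-1],[0,0,-8,0,0,0,-1],[0,0,0,0,0,0,-1]])

```text
time_s: 2.45
eef_pos: [474.4, 87.9, 53.3]
ee_rot: [0.003, 0.385, 0.923, 0.001]
force: [-0.2, 0.2, -0.2]
grip_width: 0.001
```

```bash
python3 -c "
from h import *
from scipy.spatial.transform import Rotation as R
c=cap('wrist','w3'); s=sense(); print(s['eef_pos'],R.from_quat(np.r_[s['ee_rot'][1:],s['ee_rot'][0]]).as_matrix().round(3),s['force'])
cv2.imwrite('pics/w3b.png',cv2.resize(c['img'],(640,480)))"
```

```text
[474.80662284  87.85852846  53.96356078] [[-0.704  0.71   0.008]
 [ 0.71   0.704 -0.   ]
 [-0.006  0.006 -1.   ]] [-0.72015206  0.48210618  0.32450299]
```

View pics/w3b.png

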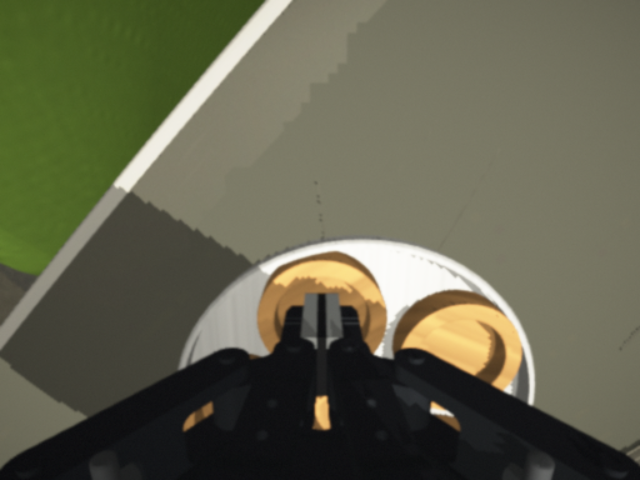

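The view shows fingertips at (322,310) hanging over coaster A, between it and the wall. I move 13,-14 to centre, then lower.

Request:
play_rows(plan=[[7,-7,-5,0,0,0,-1],[6,-6,-5,0,0,0,-1],[0,0,-5,0,0,0,-1],[0,0,0,0,0,0,-1]])

```text
time_s: 2.83
eef_pos: [491.5, 73.6, 40.7]
ee_rot: [0.007, 0.384, 0.923, 0.003]
force: [0.2, 1.0, -0.5]
grip_width: -0.005
```

Request:
play_rows(plan=[[-2,0,-8,0,0,0,-1],[-2,0,-8,0,0,0,-1],[0,0,-5,0,0,0,-1],[0,0,-2,0,0,0,-1],[0,0,0,0,0,0,-1]])

```text
time_s: 3.25
eef_pos: [487.1, 73.1, 15.1]
ee_rot: [0.007, 0.385, 0.923, 0.002]
force: [-0.1, -0.3, -0.5]
grip_width: -0.002
```

Request:
play_rows(plan=[[-2,-4,0,0,0,0,-1],[-2,-4,0,0,0,0,-1],[-1,-3.5,0,0,0,0,-1],[-1,-3.5,0,0,0,0,-1],[0,0,0,0,0,0,-1]])

```text
time_s: 3.67
eef_pos: [480.6, 56.6, 15.4]
ee_rot: [0.007, 0.385, 0.923, 0.003]
force: [0.5, 0.1, 0.2]
grip_width: 0.001
```

Request:
play_rows(plan=[[-0.5,-3,0,0,0,0,-1],[0,-3,0,0,0,0,-1],[0,0,0,0,0,0,-1]])

```text
time_s: 3.92
eef_pos: [480.3, 49.7, 15.9]
ee_rot: [0.007, 0.385, 0.923, 0.003]
force: [0.1, 0.6, -0.0]
grip_width: -0.001
```

Request:
play_rows(plan=[[1,4,0,0,0,0,-1],[1,3,3,0,0,0,-1],[0,0,12,0,0,0,-1],[0,0,14,0,0,0,-1],[0,0,0,0,0,0,-1]])

```text
time_s: 4.33
eef_pos: [482.5, 58.2, 45.9]
ee_rot: [0.007, 0.385, 0.923, 0.003]
force: [0.6, 0.3, 1.6]
grip_width: 0.002
```

Request:
play_rows(plan=[[20,-16,0,0,0,0,-1],[20,-16,0,0,0,0,-1],[20,-16,0,0,0,0,-1],[18,-14,0,0,0,0,-1],[0,0,0,0,0,0,-1]])

```text
time_s: 4.75
eef_pos: [562.9, -3.9, 45.0]
ee_rot: [0.007, 0.383, 0.924, 0.003]
force: [0.1, 0.3, 0.5]
grip_width: -0.002
```

Request:
play_rows(plan=[[0,0,0,0,0,0,-1]])

```text
time_s: 4.83
eef_pos: [562.9, -4.0, 44.2]
ee_rot: [0.007, 0.383, 0.924, 0.003]
force: [-0.9, 0.5, -0.3]
grip_width: 0.002
```

Delta to D: (16,-13), then down 29.

Request:
play_rows(plan=[[7,-6,0,0,0,0,-1],[7,-6,0,0,0,0,-1],[0,0,-5,0,0,0,-1],[0,0,-5,0,0,0,-1],[0,0,0,0,0,0,-1]])

```text
time_s: 5.25
eef_pos: [576.5, -15.1, 32.1]
ee_rot: [0.005, 0.382, 0.924, 0.002]
force: [0.3, 0.2, 0.3]
grip_width: -0.002
```

Request:
play_rows(plan=[[0.5,-1,-6,0,0,0,-1],[0,0,-6,0,0,0,-1],[0,0,-4,0,0,0,-1],[0,0,0,0,0,0,-1]])

```text
time_s: 5.58
eef_pos: [576.0, -15.2, 13.8]
ee_rot: [0.005, 0.382, 0.924, 0.002]
force: [-0.2, -0.1, -1.2]
grip_width: 0.003
```

Request:
play_rows(plan=[[-4,-2.5,0,0,0,0,-1],[-4,-2.5,0,0,0,0,-1],[-3.5,-1,0,0,0,0,-1],[-3.5,-1,0,0,0,0,-1],[0,0,0,0,0,0,-1]])

```text
time_s: 6.0
eef_pos: [559.2, -22.9, 13.9]
ee_rot: [0.005, 0.382, 0.924, 0.002]
force: [-0.5, 0.7, 0.4]
grip_width: 0.001
```

Target (552,-25.6).

Request:
play_rows(plan=[[-3.5,-1.2,0,0,0,0,-1],[-3,-1,0,0,0,0,-1],[0,0,0,0,0,0,-1]])

```text
time_s: 6.25
eef_pos: [552.4, -25.4, 14.5]
ee_rot: [0.005, 0.382, 0.924, 0.003]
force: [0.5, 0.1, 1.1]
grip_width: -0.002
```

Request:
play_rows(plan=[[4,1,0,0,0,0,-1],[3,1,3,0,0,0,-1],[0,0,12,0,0,0,-1],[0,0,14,0,0,0,-1],[0,0,0,0,0,0,-1]])

```text
time_s: 6.67
eef_pos: [560.4, -23.0, 44.6]
ee_rot: [0.005, 0.382, 0.924, 0.002]
force: [-0.0, 0.2, 1.4]
grip_width: -0.001
```

Request:
play_rows(plan=[[14,17,0,0,0,0,-1],[14,17,0,0,0,0,-1],[14,17,0,0,0,0,-1],[5,8,0,0,0,0,-1],[0,0,0,0,0,0,-1]])

```text
time_s: 7.08
eef_pos: [609.7, 38.2, 43.5]
ee_rot: [0.005, 0.383, 0.924, 0.002]
force: [0.4, 0.4, -0.9]
grip_width: 0.001
```

Request:
play_rows(plan=[[2,4,0,0,0,0,-1],[1,3,-6,0,0,0,-1],[0,0,-8,0,0,0,-1],[0,0,-3,0,0,0,-1],[0,0,0,0,0,0,-1]])

```text
time_s: 7.5
eef_pos: [610.9, 43.9, 23.2]
ee_rot: [0.003, 0.383, 0.924, 0.002]
force: [0.4, 0.3, -0.3]
grip_width: -0.002
```

Request:
play_rows(plan=[[0,0,-5,0,0,0,-1],[0,0,-5,0,0,0,-1],[0,0,0,0,0,0,-1]])

```text
time_s: 7.75
eef_pos: [610.2, 42.9, 11.8]
ee_rot: [0.003, 0.384, 0.924, 0.001]
force: [-0.3, 0.3, 0.7]
grip_width: 0.004
```

Request:
play_rows(plan=[[2,-3.5,2,0,0,0,-1],[1.5,-4,0.5,0,0,0,-1],[0,-4,0,0,0,0,-1],[-0.5,-4,0,0,0,0,-1],[-1,-3,0,0,0,0,-1]])

```text
time_s: 8.17
eef_pos: [613.0, 22.5, 15.0]
ee_rot: [0.004, 0.383, 0.924, 0.002]
force: [-0.2, -0.8, -0.1]
grip_width: -0.001
```

Request:
play_rows(plan=[[-1,-3,0,0,0,0,-1],[-1.2,-3,0,0,0,0,-1],[0,0,0,0,0,0,-1]])

```text
time_s: 8.42
eef_pos: [610.5, 14.9, 15.3]
ee_rot: [0.004, 0.384, 0.923, 0.002]
force: [0.3, -0.2, -0.3]
grip_width: 0.004
```

Target (608.2,12). One more small step, then out and over to B (556,108.6).

Request:
play_rows(plan=[[-1.5,-2.5,0,0,0,0,-1],[0,0,0,0,0,0,-1]])

```text
time_s: 8.58
eef_pos: [608.8, 12.0, 15.4]
ee_rot: [0.004, 0.384, 0.923, 0.002]
force: [-0.3, 0.1, -0.4]
grip_width: 0.001
```

Request:
play_rows(plan=[[1,4,0,0,0,0,-1],[0,3,3,0,0,0,-1],[0,0,12,0,0,0,-1],[0,0,14,0,0,0,-1],[0,0,0,0,0,0,-1]])

```text
time_s: 9.0
eef_pos: [609.7, 20.6, 46.7]
ee_rot: [0.003, 0.384, 0.923, 0.001]
force: [-0.1, -0.5, 0.9]
grip_width: -0.003
```

Request:
play_rows(plan=[[-13,22,0,0,0,0,-1],[-13,22,0,0,0,0,-1],[-13,22,0,0,0,0,-1],[-9,14,0,0,0,0,-1],[0,0,0,0,0,0,-1]])

```text
time_s: 9.42
eef_pos: [560.8, 103.0, 49.0]
ee_rot: [0.006, 0.384, 0.923, 0.002]
force: [-0.4, -0.5, -0.1]
grip_width: -0.001
```

Request:
play_rows(plan=[[0,0,0,0,0,0,-1]])

```text
time_s: 9.5
eef_pos: [560.8, 103.5, 49.3]
ee_rot: [0.006, 0.384, 0.923, 0.002]
force: [0.3, -0.4, 0.3]
grip_width: -0.001
```

Request:
play_rows(plan=[[-2,3,-8,0,0,0,-1],[-2,2.5,-8,0,0,0,-1],[0,0,-8,0,0,0,-1],[0,0,-5,0,0,0,-1],[0,0,0,0,0,0,-1]])

```text
time_s: 9.92
eef_pos: [557.8, 107.0, 16.8]
ee_rot: [0.006, 0.385, 0.923, 0.002]
force: [-0.7, -0.4, -0.8]
grip_width: -0.002
```

Request:
play_rows(plan=[[-4,1,-1,0,0,0,-1],[-4,1,0,0,0,0,-1],[-4,0.5,0,0,0,0,-1],[-4,0,0,0,0,0,-1],[-4,-0.5,0,0,0,0,-1]])

```text
time_s: 10.33
eef_pos: [536.7, 108.4, 15.2]
ee_rot: [0.006, 0.385, 0.923, 0.002]
force: [-1.0, 0.5, 0.4]
grip_width: -0.003
```

Request:
play_rows(plan=[[-4,-0.8,0,0,0,0,-1],[-4,-1,0,0,0,0,-1],[0,0,0,0,0,0,-1]])

```text
time_s: 10.58
eef_pos: [527.1, 106.4, 15.8]
ee_rot: [0.007, 0.385, 0.923, 0.002]
force: [0.3, 1.0, -0.3]
grip_width: 0.002
```

Now finish to (519.7,104.3), back out, and move to the viewing pose.

Request:
play_rows(plan=[[-3.5,-1,0,0,0,0,-1],[-3,-1,0,0,0,0,-1],[0,0,0,0,0,0,-1]])

```text
time_s: 10.83
eef_pos: [520.2, 104.1, 16.2]
ee_rot: [0.007, 0.385, 0.923, 0.002]
force: [0.6, 0.0, 0.8]
grip_width: 0.001
```

Request:
play_rows(plan=[[4,1,0,0,0,0,-1],[3,0,3,0,0,0,-1],[0,0,14,0,0,0,-1],[0,0,20,0,0,0,-1],[0,0,20,0,0,0,-1]])

```text
time_s: 11.25
eef_pos: [526.4, 105.1, 71.8]
ee_rot: [0.003, 0.386, 0.923, 0.001]
force: [-0.1, 0.1, -0.4]
grip_width: -0.003
```

Request:
play_rows(plan=[[18,-28,20,0,0,0,-1],[18,-28,20,0,0,0,-1],[18,-28,20,0,0,0,-1],[10,-24,15,0,0,0,-1],[0,0,0,0,0,0,-1]])

```text
time_s: 11.67
eef_pos: [594.5, -6.4, 156.0]
ee_rot: [0.007, 0.383, 0.924, 0.001]
force: [0.8, -0.4, -0.2]
grip_width: -0.0
```

Request:
play_rows(plan=[[0,0,0,0,0,0,-1],[0,0,0,0,0,0,-1]])

```text
time_s: 11.83
eef_pos: [595.2, -7.3, 156.5]
ee_rot: [0.007, 0.384, 0.923, 0.002]
force: [0.0, 0.4, -0.2]
grip_width: 0.003
```

```bash
cat > look.py <<'E'
import sys
from h import *
from plan import u
t=np.array([547.3,42.2])
def look(angs,name,sp=None):
    c=cap('wrist',name); print(sense()['eef_pos'].round(1))
    T=coasters(c,[tuple(proj(c,[*t,16])[0])],z=16,R=102.5)[0]; tt=np.array(T[:2]); print('tin',T)
    sd=[tuple(proj(c,[*(tt+67*u(a)),24])[0]) for a in angs]+[tuple(proj(c,[*tt,24])[0])]
    im=c['img'].copy()
    for a in coasters(c,sd):
        d=np.array(a[:2])-tt; print(a,'R',np.hypot(*d).round(1),'ang',np.degrees(np.arctan2(d[1],d[0])).round(1))
        q=proj(c,np.array([[a[0]+33*np.cos(k),a[1]+33*np.sin(k),24] for k in np.arange(0,6.3,.1)])); cv2.polylines(im,[q.astype(int)],1,(255,0,0))
    q=proj(c,np.array([[tt[0]+102.5*np.cos(a),tt[1]+102.5*np.sin(a),16] for a in np.arange(0,6.3,.05)])); cv2.polylines(im,[q.astype(int)],1,(0,0,255))
    cv2.imwrite('pics/%sb.png'%name,cv2.resize(im,(800,600)))
if __name__=='__main__': look([float(a) for a in sys.argv[2:]],sys.argv[1])
E
python3 look.py w4 164 104 -17 -77 -136
```

```text
[594.9  -6.9 156.1]
tin (np.float64(546.6), np.float64(41.9), 101.0, 101, 1.48)
(np.float64(482.1), np.float64(60.0), 33.5, 104, 1.49) R 67.0 ang 164.3
(np.float64(529.1), np.float64(108.3), 33.0, 101, 0.53) R 68.7 ang 104.8
(np.float64(610.7), np.float64(21.3), 34.5, 120, 1.48) R 67.3 ang -17.8
(np.float64(561.2), np.float64(-21.5), 32.9, 120, 1.11) R 65.1 ang -77.0
(np.float64(498.4), np.float64(-3.6), 33.6, 120, 0.58) R 66.3 ang -136.7
(np.float64(546.7), np.float64(42.8), 33.1, 120, 1.25) R 0.9 ang 83.7
```

View pics/w4b.png

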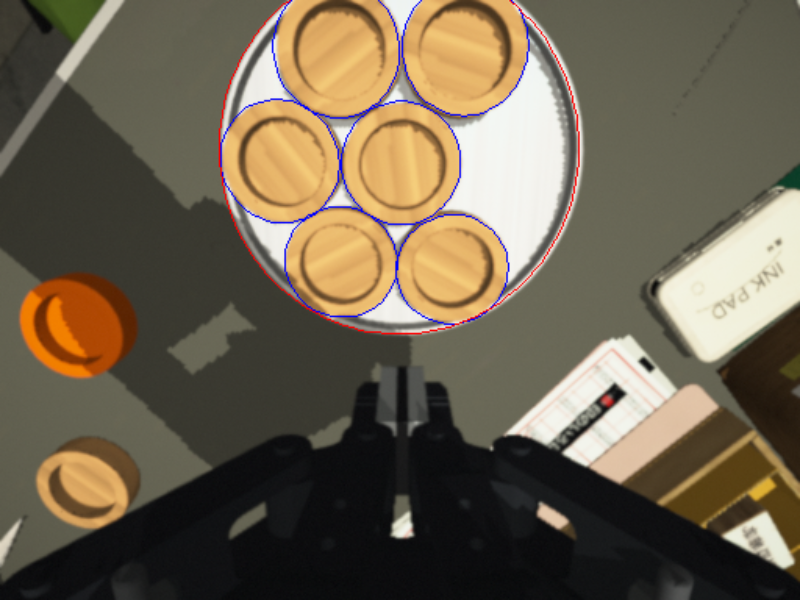

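The view shows four tight contacts round the ring and the slot clear on the right, centred at about (520,150). That is 122.6° of the 118° needed. Next I go to the spare, seen at (88,485).

Request:
play_rows(plan=[[-4,-35,0,0,0,0,-0.4],[-4,-35,0,0,0,0,-0.4],[-4,-35,0,0,0,0,-0.4],[-4,-35,0,0,0,0,-0.4],[-4,-35,0,0,0,0,-0.4]])

```text
time_s: 12.3
eef_pos: [572.2, -175.0, 152.6]
ee_rot: [0.003, 0.376, 0.926, 0.003]
force: [0.3, -0.6, 0.3]
grip_width: 0.3
```

Request:
play_rows(plan=[[-4,-35,0,0,0,0,-0.4],[-3,-35,0,0,0,0,-0.4],[0,-20,0,0,0,0,-0.4],[0,0,0,0,0,0,-0.4],[0,0,0,0,0,0,-0.4]])

```text
time_s: 12.72
eef_pos: [561.9, -269.3, 148.3]
ee_rot: [-0.001, 0.377, 0.926, 0.003]
force: [-0.8, -0.2, 0.8]
grip_width: 0.299
```

```bash
python3 - <<'E'
from h import *
c=cap('wrist','w5'); s=sense(); print(s['eef_pos'].round(1),s['grip_width'],s['joints'].round(2))
q=tuple(proj(c,[541,-274.5,22])[0]); print(q)
A=coasters(c,[q],z=22); B=coasters(c,[q],z=22,R=24); print(A,B)
im=c['img'].copy()
for a,r in((A[0],33),(B[0],24)):
    cv2.polylines(im,[proj(c,np.array([[a[0]+r*np.cos(k),a[1]+r*np.sin(k),22] for k in np.arange(0,6.3,.1)])).astype(int)],1,(255,0,0))
cv2.imwrite('pics/w5b.png',cv2.resize(im,(800,600)))
E
```

```text
[ 562.  -268.9  148.2] 0.29659871193282106 [-0.64  0.6   1.29  0.01  1.26 -1.44]
(np.float64(235.76852677059122), np.float64(175.40966876226537))
[(np.float64(540.3), np.float64(-272.9), 33.0, 120, 0.25)] [(np.float64(540.1), np.float64(-271.4), 23.1, 113, 0.99)]
```

View pics/w5b.png

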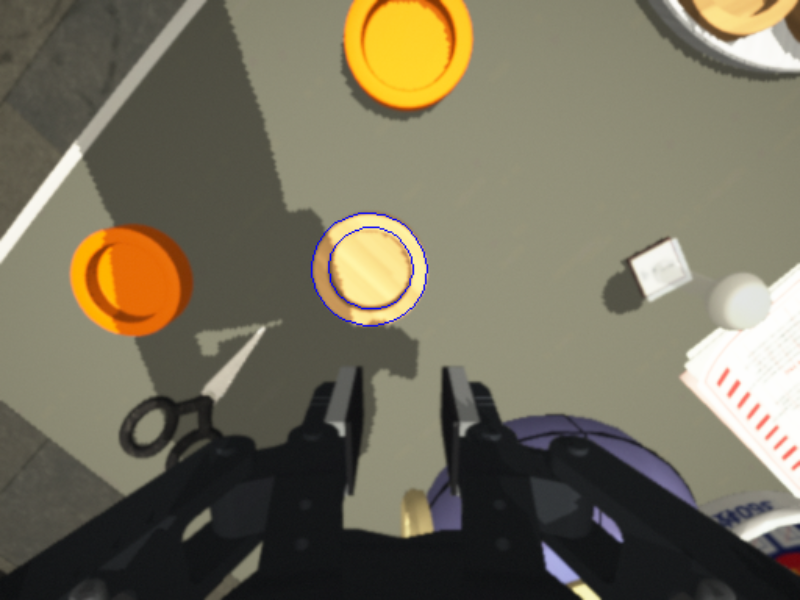

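The spare is at (370,268) and its rim fits at 33.0 mm radius at z=22, which confirms the height. It's the wood one, clear of the orange ones. The fingers straddle as planned.

Request:
play_rows(plan=[[-1,6,-22,0,0,0,-0.4],[-1,6,-22,0,0,0,-0.4],[0,3,-22,0,0,0,-0.4],[0,0,-15,0,0,0,-0.4],[0,0,-5,0,0,0,-0.4]])

```text
time_s: 13.18
eef_pos: [561.5, -244.2, 60.4]
ee_rot: [-0.001, 0.372, 0.928, 0.004]
force: [-0.9, 0.4, -0.2]
grip_width: 0.3
```

Request:
play_rows(plan=[[0,0,-4,0,0,0,-0.4],[0,0,0,0,0,0,-0.4]])

```text
time_s: 13.35
eef_pos: [561.6, -241.2, 55.3]
ee_rot: [-0.002, 0.371, 0.929, 0.004]
force: [-0.1, -0.4, -0.1]
grip_width: 0.301
```

Request:
play_rows(plan=[[-1,-6,-6,0,0,-0.025,-0.4],[-1,-5,-6,0,0,0,-0.4],[0,0,-5,0,0,0,-0.4],[0,0,0,0,0,0,-0.4]])

```text
time_s: 13.68
eef_pos: [560.8, -253.2, 39.5]
ee_rot: [0.0, 0.383, 0.924, 0.004]
force: [0.0, -0.0, -0.1]
grip_width: 0.301
```

Request:
play_rows(plan=[[0,0,0,0,0,0,-0.4]])

```text
time_s: 13.77
eef_pos: [560.8, -253.6, 39.6]
ee_rot: [0.001, 0.383, 0.924, 0.003]
force: [-0.1, -0.4, 0.6]
grip_width: 0.299
```

Request:
play_rows(plan=[[-0.5,0,-6,0,0,0,-0.4],[-0.5,0,-7,0,0,0,-0.4],[0,0,-7,0,0,0,-0.4],[0,0,-2.5,0,0,0,-0.4],[0,0,0,0,0,0,-0.4]])

```text
time_s: 14.18
eef_pos: [559.7, -253.9, 15.1]
ee_rot: [0.001, 0.383, 0.924, 0.003]
force: [-0.4, 1.2, 0.6]
grip_width: 0.295
```

```bash
python3 -c "
from h import *
c=cap('wrist','w6'); s=sense(); print(s['eef_pos'],s['force'])
cv2.imwrite('pics/w6b.png',cv2.resize(c['img'][150:384,100:412],(800,600)))"
```

```text
[ 559.70700617 -253.86283688   15.24979009] [ 0.58165342 -0.04675773  0.03446063]
```

View pics/w6b.png

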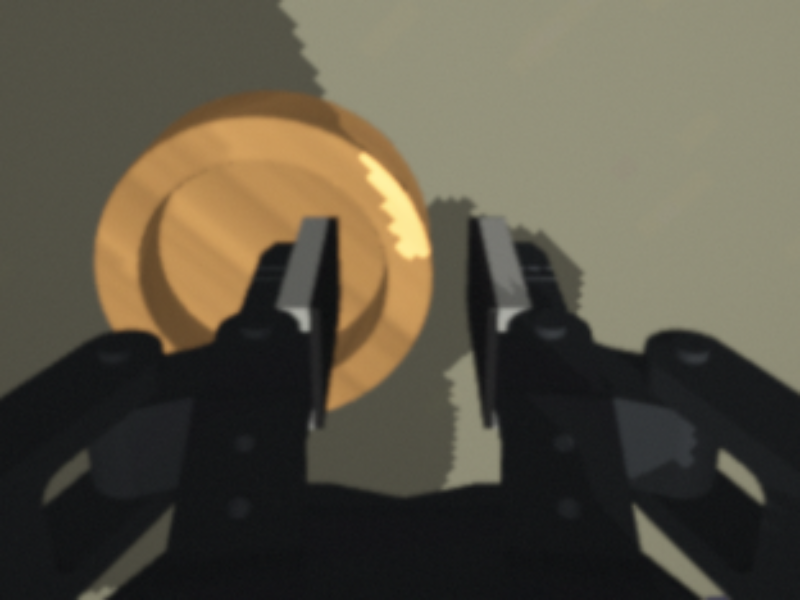

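The crop shows the left (inner) pad in the well and the right pad outside the rim. Closing gently.

Request:
play_rows(plan=[[0,0,0,0,0,0,-0.6],[0,0,0,0,0,0,-0.7],[0,0,0,0,0,0,-0.8],[0,0,0,0,0,0,-1],[0,0,0,0,0,0,-1]], grip_force=25)

```text
time_s: 14.65
eef_pos: [560.1, -253.9, 15.8]
ee_rot: [0.001, 0.383, 0.924, 0.003]
force: [0.5, -0.1, -1.5]
grip_width: 0.1
```

Request:
play_rows(plan=[[0,0,0,0,0,0,-1],[0,0,0,0,0,0,-1],[0,0,4,0,0,0,-1],[0,0,8,0,0,0,-1],[0,0,10,0,0,0,-1]])

```text
time_s: 15.07
eef_pos: [559.1, -253.3, 37.6]
ee_rot: [-0.0, 0.383, 0.924, 0.004]
force: [0.3, -0.0, -0.6]
grip_width: 0.104
```

Request:
play_rows(plan=[[0,0,15,0,0,0,-1],[0,0,15,0,0,0,-1],[0,0,10,0,0,0,-1],[0,0,0,0,0,0,-1],[0,0,0,0,0,0,-1]])

```text
time_s: 15.48
eef_pos: [560.3, -254.0, 85.4]
ee_rot: [0.003, 0.383, 0.924, 0.003]
force: [-0.3, 0.2, -1.0]
grip_width: 0.098
```

```bash
python3 -c "
from h import *
c=cap('wrist','w7'); s=sense(); print(s['eef_pos'],s['force'],s['grip_width'])
d=cap('scene'); 
p=proj(d,s['eef_pos'])[0].astype(int); print(p)
a=cv2.resize(c['img'],(512,384)); b=cv2.resize(d['img'][p[1]-30:p[1]+30,p[0]-40:p[0]+40],(288,216))
o=np.zeros((384,800,3),np.uint8); o[:,:512]=a; o[:216,512:]=b; cv2.imwrite('pics/w7b.png',o)"
```

```text
[ 560.34962343 -254.04751201   85.38632828] [ 0.42110902  0.21994575 -0.160162  ] 0.09869277888308808
[330 212]
```

View pics/w7b.png

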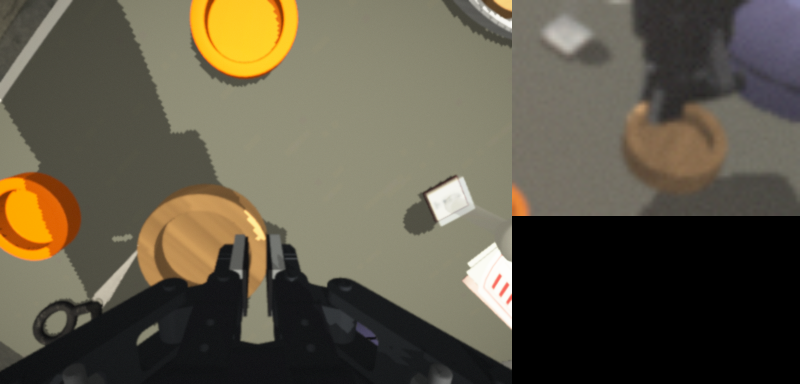

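The coaster is held and looks level. Now I measure its centre in the hand.

```bash
python3 - <<'E'
from h import *
c=cap('wrist'); s=sense(); p=s['eef_pos']; q=s['ee_rot']
from scipy.spatial.transform import Rotation as R
Rt=R.from_quat([*q[1:],q[0]]).as_matrix(); print(p.round(1),Rt[:,1].round(3))
g=cv2.GaussianBlur(cv2.cvtColor(c['img'],cv2.COLOR_BGR2LAB),(3,3),0).astype(np.float32)
from scipy.optimize import least_squares
for top in(5,7):
  z=p[2]+top; P0=p[:2]-28.5*Rt[:2,1]
  for it in range(8):
    pts=[]
    for a in np.arange(0,2*np.pi,np.pi/60):
        d=np.array([np.cos(a),np.sin(a)])
        if d@Rt[:2,1]>.35 or d@-Rt[:2,0]>.7: continue   # finger side / towards hand
        rs=np.arange(28,38,.5); w=proj(c,np.array([[*(P0+r*d),z] for r in rs])).astype(np.float32)
        v=cv2.remap(g,w[None,:,0],w[None,:,1],1)[0]; e=np.linalg.norm(v[4:]-v[:-4],axis=1); k=e.argmax()
        pts.append((P0+rs[k+2]*d))
    pts=np.array(pts)
    f=least_squares(lambda x:np.linalg.norm(pts-x[:2],axis=1)-33,P0,loss='soft_l1',f_scale=.7); P0=f.x
  r=np.linalg.norm(pts-P0,axis=1); h=P0-p[:2]
  print(top,P0.round(1),'tool xy',(h@Rt[:2,0]).round(1),(h@Rt[:2,1]).round(1),np.median(r).round(1),np.median(abs(r-33)).round(2),len(pts))
E
```

```text
[ 559.9 -253.8   84.2] [0.708 0.706 0.007]
5 [ 540.6 -273.4] tool xy -0.3 -27.5 33.0 0.03 51
7 [ 540.7 -272.4] tool xy 0.4 -26.7 32.9 0.12 51
```

Request:
play_rows(plan=[[1,25,6,0,0,0,-1],[2,33,6,0,0,0,-1],[2,33,3,0,0,0,-1],[4,33,0,0,0,0,-1],[6,33,0,0,0,0,-1]])

```text
time_s: 16.05
eef_pos: [572.0, -97.0, 95.3]
ee_rot: [-0.001, 0.388, 0.922, 0.003]
force: [0.2, -0.8, -0.9]
grip_width: 0.102
```

Request:
play_rows(plan=[[8,33,0,0,0,0,-1],[8,33,0,0,0,0,-1],[8,33,0,0,0,0,-1],[6,20,0,0,0,0,-1],[4,10,0,0,0,0,-1]])

```text
time_s: 16.47
eef_pos: [604.5, 43.0, 91.5]
ee_rot: [-0.005, 0.387, 0.922, 0.003]
force: [0.6, -0.9, -1.8]
grip_width: 0.103
```

Request:
play_rows(plan=[[0,0,0,0,0,0,-1],[0,0,0,0,0,0,-1]])

```text
time_s: 16.63
eef_pos: [604.3, 44.6, 90.1]
ee_rot: [-0.006, 0.385, 0.923, 0.002]
force: [-0.5, 0.3, -0.6]
grip_width: 0.099
```

Request:
play_rows(plan=[[2,16,-8,0,0,0,-1],[3,16,-8,0,0,0,-1],[3,14,-8,0,0,0,-1],[2,8,-4,0,0,0,-1],[0,0,0,0,0,0,-1]])

```text
time_s: 17.05
eef_pos: [614.5, 93.5, 59.8]
ee_rot: [-0.006, 0.389, 0.921, 0.001]
force: [0.8, 0.0, -1.2]
grip_width: 0.098
```

Request:
play_rows(plan=[[0,0,0,0,0,0,-1],[0,0,0,0,0,0,-1]])

```text
time_s: 17.22
eef_pos: [614.4, 92.1, 59.6]
ee_rot: [-0.007, 0.389, 0.921, 0.001]
force: [-0.6, 0.2, -1.1]
grip_width: 0.096
```

```bash
python3 -c "
from h import *
from scipy.spatial.transform import Rotation as R
c=cap('wrist','w8'); s=sense(); print(s['eef_pos'],R.from_quat(np.r_[s['ee_rot'][1:],s['ee_rot'][0]]).as_matrix().round(3))
cv2.imwrite('pics/w8b.png',cv2.resize(c['img'],(800,600)))"
```

```text
[614.52200929  91.99744622  59.75476335] [[-0.697  0.717 -0.011]
 [ 0.717  0.697  0.007]
 [ 0.013 -0.003 -1.   ]]
```

View pics/w8b.png

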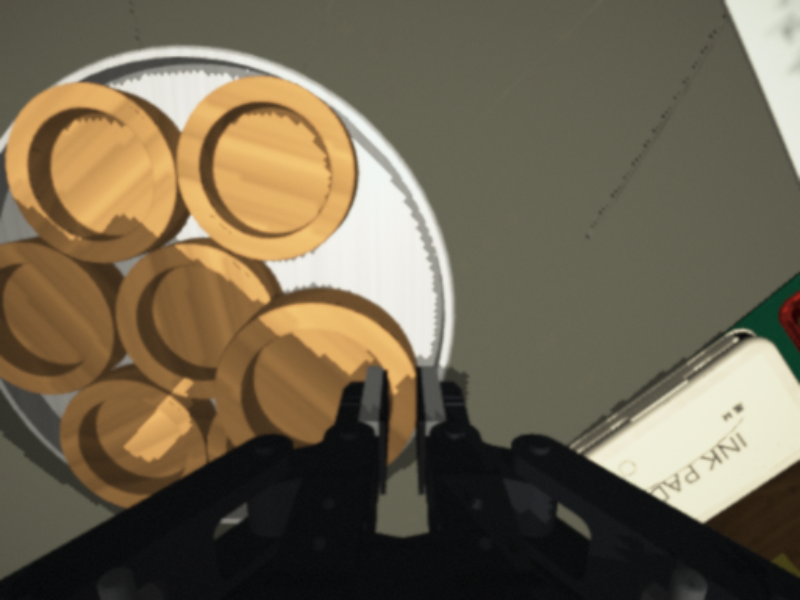

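The wrist view shows the spare hanging short of the slot, with the gap between the coaster at (268,168) and the hand. The tool is tilted about 0.7°, which I level while shifting 15 mm in y.

Request:
play_rows(plan=[[0,5,-4,-0.007,-0.011,0,-1],[0,5,-4,0,0,0,-1],[0,4,-3,0,0,0,-1],[0,0,0,0,0,0,-1],[0,0,0,0,0,0,-1]])

```text
time_s: 17.68
eef_pos: [614.8, 106.0, 48.6]
ee_rot: [0.001, 0.39, 0.921, 0.0]
force: [0.3, -0.1, 0.0]
grip_width: 0.1
```

```bash
cat > held.py <<'E'
from h import *
from scipy.spatial.transform import Rotation as R
from scipy.optimize import least_squares
def held(top=6.3):
  c=cap('wrist'); s=sense(); p=s['eef_pos']; q=s['ee_rot']
  Rt=R.from_quat([*q[1:],q[0]]).as_matrix(); print(p.round(1),Rt.round(3).tolist())
  g=cv2.GaussianBlur(cv2.cvtColor(c['img'],cv2.COLOR_BGR2LAB),(3,3),0).astype(np.float32)
  z=p[2]+top; P0=p[:2]-27.2*Rt[:2,1]
  for it in range(6):
    pts=[]
    for a in np.arange(0,2*np.pi,np.pi/60):
        d=np.array([np.cos(a),np.sin(a)])
        if d@Rt[:2,1]>.35 or d@-Rt[:2,0]>.7: continue
        rs=np.arange(28,38,.5); w=proj(c,np.array([[*(P0+r*d),z] for r in rs])).astype(np.float32)
        v=cv2.remap(g,w[None,:,0],w[None,:,1],1)[0]; e=np.linalg.norm(v[4:]-v[:-4],axis=1); k=e.argmax()
        pts.append((P0+rs[k+2]*d))
    pts=np.array(pts)
    P0=least_squares(lambda x:np.linalg.norm(pts-x[:2],axis=1)-33,P0,loss='soft_l1',f_scale=.7).x
  r=np.linalg.norm(pts-P0,axis=1); print('held',P0.round(1),np.median(abs(r-33)).round(2))
  B=coasters(c,[tuple(proj(c,[529.1,108.3,24])[0])])[0]; A=coasters(c,[tuple(proj(c,[482.1,60,24])[0])])[0]
  print('B',B,'A',A,'to slot',(np.array([595.6,88.2])-P0).round(1))
held()
E
python3 held.py
```

```text
[614.7 106.   48.6] [[-0.696, 0.718, 0.002], [0.718, 0.696, -0.001], [-0.002, 0.001, -1.0]]
held [594.3  86.8] 1.0
B (np.float64(529.1), np.float64(111.0), 33.5, 120, 1.53) A (np.float64(483.2), np.float64(63.1), 33.6, 88, 1.93) to slot [1.3 1.4]
```

Request:
play_rows(plan=[[0.4,1.2,-4,0,0,0,-1],[0,0,-4,0,0,0,-1],[0,0,-3,0,0,0,-1],[0,0,0,0,0,0,-1]])

```text
time_s: 18.07
eef_pos: [615.3, 107.2, 36.7]
ee_rot: [0.002, 0.39, 0.921, 0.0]
force: [-0.8, -0.2, -0.4]
grip_width: 0.101
```

Request:
play_rows(plan=[[0,0,-3,0,0,0,-1],[0,0,-3,0,0,0,-1],[0,0,0,0,0,0,-1]])

```text
time_s: 18.32
eef_pos: [615.3, 106.9, 29.8]
ee_rot: [0.001, 0.39, 0.921, 0.0]
force: [0.4, -0.0, -1.3]
grip_width: 0.102
```

Request:
play_rows(plan=[[0,0,-3,0,0,0,-1],[0,0,-2,0,0,0,-1],[0,0,0,0,0,0,-1]])

```text
time_s: 18.57
eef_pos: [615.3, 106.8, 24.2]
ee_rot: [0.001, 0.39, 0.921, 0.0]
force: [-0.5, -0.6, -0.7]
grip_width: 0.104
```

Request:
play_rows(plan=[[0,0,-2.5,0,0,0,-1],[0,0,0,0,0,0,-1]])

```text
time_s: 18.73
eef_pos: [615.3, 106.8, 21.5]
ee_rot: [0.001, 0.39, 0.921, 0.0]
force: [0.8, -0.1, -1.5]
grip_width: 0.101
```

Request:
play_rows(plan=[[0,0,-1.5,0,0,0,-1],[0,0,0,0,0,0,-1]])

```text
time_s: 18.9
eef_pos: [615.4, 106.8, 19.9]
ee_rot: [0.002, 0.39, 0.921, 0.0]
force: [-1.1, 0.1, -0.6]
grip_width: 0.099
```

Request:
play_rows(plan=[[0,0,-1.5,0,0,0,-1],[0,0,0,0,0,0,-1]])

```text
time_s: 19.07
eef_pos: [615.4, 106.8, 18.3]
ee_rot: [0.002, 0.39, 0.921, 0.0]
force: [-0.4, -0.8, -0.5]
grip_width: 0.101
```

Request:
play_rows(plan=[[0,0,-0.8,0,0,0,-1],[0,0,0,0,0,0,-1]])

```text
time_s: 19.23
eef_pos: [615.5, 106.9, 17.6]
ee_rot: [0.002, 0.39, 0.921, 0.0]
force: [0.0, 0.4, -0.2]
grip_width: 0.1
```

Request:
play_rows(plan=[[0,0,0,0,0,0,-0.75],[0,0,0,0,0,0,-0.6],[0,0,0,0,0,0,-0.5],[0,0,0,0,0,0,-0.5],[0,0,3,0,0,0,-0.5]])

```text
time_s: 19.65
eef_pos: [615.5, 106.8, 20.6]
ee_rot: [0.002, 0.39, 0.921, 0.0]
force: [0.9, 0.2, 0.5]
grip_width: 0.249
```

Request:
play_rows(plan=[[0,0,8,0,0,0,-0.5],[0,0,14,0,0,0,-0.5],[0,0,20,0,0,0,-0.5],[0,0,20,0,0,0,-0.5],[0,0,20,0,0,0,-0.5]])

```text
time_s: 20.07
eef_pos: [613.3, 106.8, 104.4]
ee_rot: [-0.002, 0.39, 0.921, -0.001]
force: [0.4, 0.2, -0.5]
grip_width: 0.248
```

Request:
play_rows(plan=[[-2,-28,10,0,0,0,-0.5],[-2,-28,10,0,0,0,-0.5],[-2,-28,10,0,0,0,-0.5],[0,-20,5,0,0,0,-0.5],[0,0,0,0,0,0,-0.5]])

```text
time_s: 20.48
eef_pos: [608.7, 0.1, 150.9]
ee_rot: [0.005, 0.388, 0.922, 0.001]
force: [-1.0, 0.4, 1.0]
grip_width: 0.252
```

```bash
python3 look.py w9 164 104 -17 -77 -136 43.5
```

```text
[608.6   1.7 150.5]
tin (np.float64(547.3), np.float64(42.3), 102.0, 98, 1.03)
(np.float64(482.6), np.float64(60.2), 33.4, 92, 1.36) R 67.1 ang 164.5
(np.float64(529.1), np.float64(108.2), 33.0, 89, 0.5) R 68.4 ang 105.4
(np.float64(610.8), np.float64(21.2), 34.0, 120, 1.01) R 66.9 ang -18.4
(np.float64(561.2), np.float64(-22.7), 33.1, 120, 1.05) R 66.5 ang -77.9
(np.float64(498.8), np.float64(-3.2), 33.6, 120, 0.59) R 66.5 ang -136.8
(np.float64(596.5), np.float64(89.1), 34.5, 120, 1.48) R 67.9 ang 43.6
(np.float64(547.3), np.float64(42.8), 34.0, 120, 1.04) R 0.5 ang 90.0
```

View pics/w9b.png

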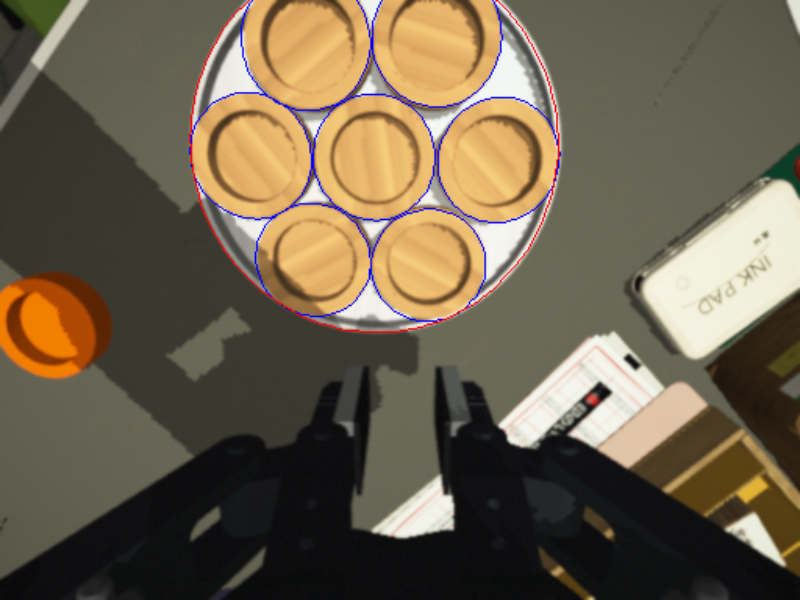

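All seven coasters fit in one layer in the image, with the spare at (498,160). I check its seating by touching the well floor lightly. If it is seated, that floor is at z≈11.

Request:
play_rows(plan=[[-3,20,-20,0,0,0,-1],[-3,20,-20,0,0,0,-1],[-3,20,-20,0,0,0,-1],[-2,15,-15,0,0,0,-1],[0,0,0,0,0,0,-1]])

```text
time_s: 20.95
eef_pos: [596.8, 82.2, 74.9]
ee_rot: [0.006, 0.388, 0.921, 0.002]
force: [-1.1, 1.0, -0.9]
grip_width: 0.001
```

Request:
play_rows(plan=[[0,0,0,0,0,0,-1]])

```text
time_s: 21.03
eef_pos: [596.5, 83.4, 74.8]
ee_rot: [0.006, 0.388, 0.922, 0.001]
force: [0.6, -0.6, 0.2]
grip_width: -0.002
```

Request:
play_rows(plan=[[0,2,-12,0,0,0,-1],[0,2,-14,0,0,0,-1],[0,0,-12,0,0,0,-1],[0,0,-6,0,0,0,-1],[0,0,0,0,0,0,-1]])

```text
time_s: 21.45
eef_pos: [598.2, 86.8, 30.1]
ee_rot: [0.008, 0.388, 0.922, 0.002]
force: [0.4, -0.3, -1.1]
grip_width: -0.002
```

Request:
play_rows(plan=[[0,0,0,0,0,0,-1]])

```text
time_s: 21.53
eef_pos: [598.3, 86.4, 30.0]
ee_rot: [0.008, 0.388, 0.922, 0.002]
force: [0.1, 1.0, 0.7]
grip_width: 0.001
```

Request:
play_rows(plan=[[-1,1,-6,0,0,0,-1],[0,0,-5,0,0,0,-1],[0,0,-2,0,0,0,-1],[0,0,0,0,0,0,-1],[0,0,0,0,0,0,-1]])

```text
time_s: 21.95
eef_pos: [598.2, 86.7, 17.2]
ee_rot: [0.009, 0.389, 0.921, 0.003]
force: [0.3, -0.3, -0.5]
grip_width: 0.001
```

Request:
play_rows(plan=[[0,0,-1.5,0,0,0,-1],[0,0,0,0,0,0,-1]])

```text
time_s: 22.12
eef_pos: [598.4, 86.7, 15.9]
ee_rot: [0.01, 0.389, 0.921, 0.003]
force: [0.4, 0.9, -0.6]
grip_width: 0.001
```

Request:
play_rows(plan=[[0,0,-1,0,0,0,-1],[0,0,0,0,0,0,-1]])

```text
time_s: 22.28
eef_pos: [598.6, 86.7, 15.1]
ee_rot: [0.01, 0.388, 0.921, 0.003]
force: [0.3, 0.0, 0.9]
grip_width: -0.003
```

Request:
play_rows(plan=[[0,0,-1.2,0,0,0,-1],[0,0,-1.2,0,0,0,-1],[0,0,0,0,0,0,-1]])

```text
time_s: 22.53
eef_pos: [598.7, 86.7, 12.6]
ee_rot: [0.01, 0.388, 0.921, 0.003]
force: [0.2, 0.1, -0.3]
grip_width: -0.002
```

Request:
play_rows(plan=[[0,0,-0.8,0,0,0,-1],[0,0,0,0,0,0,-1]])

```text
time_s: 22.7
eef_pos: [598.7, 86.7, 11.7]
ee_rot: [0.01, 0.388, 0.921, 0.003]
force: [0.2, 0.3, 0.2]
grip_width: -0.002
```

Request:
play_rows(plan=[[0,0,-0.6,0,0,0,-1],[0,0,0,0,0,0,-1]])

```text
time_s: 22.87
eef_pos: [598.8, 86.7, 11.3]
ee_rot: [0.01, 0.388, 0.921, 0.003]
force: [0.3, -1.1, 0.5]
grip_width: 0.001
```

The tip went free down to z=11.3, so the spare is seated. Retracting.

Request:
play_rows(plan=[[0,0,5,0,0,0,-1],[0,0,12,0,0,0,-1],[0,0,20,0,0,0,-1],[0,0,25,0,0,0,-1],[0,0,25,0,0,0,-1]])

```text
time_s: 23.28
eef_pos: [595.6, 86.8, 98.9]
ee_rot: [0.005, 0.389, 0.921, 0.001]
force: [-0.7, -1.3, 0.1]
grip_width: -0.003
```

Request:
play_rows(plan=[[2,-26,10,0,0,0,-1],[2,-26,10,0,0,0,-1],[2,-20,10,0,0,0,-1],[0,0,0,0,0,0,-1],[0,0,0,0,0,0,-1]])

```text
time_s: 23.7
eef_pos: [604.1, 12.8, 142.6]
ee_rot: [0.013, 0.387, 0.922, 0.003]
force: [-1.4, 0.2, 0.7]
grip_width: 0.0
```

```bash
python3 look.py w10 164 104 -18 -78 -136 43.5 && python3 -c "
from h import *
import cv2
a=cv2.imread('pics/top0.png'); b=cap('top')['img']; d=cv2.absdiff(a,b).max(2)
for n,(u,v) in dict(remote=(198,315),scis=(590,301),stamp=(447,228)).items():
    u=int(u*.64);v=int(v*.64); print(n,(d[v-20:v+20,u-20:u+20]>40).sum())
"
```

```text
[604.3  12.9 142.7]
tin (np.float64(547.2), np.float64(42.2), 102.0, 104, 1.06)
(np.float64(483.4), np.float64(59.9), 33.1, 120, 1.41) R 66.2 ang 164.5
(np.float64(530.1), np.float64(107.2), 32.8, 120, 1.54) R 67.2 ang 104.7
(np.float64(610.2), np.float64(22.1), 33.3, 120, 1.02) R 66.1 ang -17.7
(np.float64(561.3), np.float64(-22.6), 33.0, 120, 1.01) R 66.3 ang -77.7
(np.float64(498.7), np.float64(-2.9), 33.9, 120, 1.14) R 66.2 ang -137.1
(np.float64(596.5), np.float64(89.2), 34.0, 120, 1.04) R 68.1 ang 43.6
(np.float64(546.8), np.float64(43.0), 34.3, 120, 1.25) R 0.9 ang 116.6
remote 0
scis 0
stamp 146
```

```bash
python3 -c "
from rig import ctrl; print(ctrl.finish_job())"
```

```text
the job is handed in; nothing more can be done
None
```

I packed the seventh coaster and handed the job in at about 24 s on the robot's clock. No verdict is reported.

- **What I did:** With the shut fingertips in their wells, I slid four ring coasters along the wall until the five stood together. That left a slot of about 122° where 118° was needed. I gripped the spare by its rim at 25 N, lowered it straight into the slot, released it and backed off.
- **Position:** The last check put the six ring coasters 66–68 mm from the tin's centre, against a limit of 70 mm, and the middle one within 1 mm of it.
- **Seating:** A closed fingertip went down freely in the spare's well to z = 11.3, where a seated coaster's well floor is at about 11. That shows its base is on the tin's floor. I did not measure the tilt of any coaster directly. The force readings after each move stayed under about 2 N, which is near the noise.
- **Remote and scissors:** A before-and-after comparison of the top view showed no change at either.
- **Check that disagreed:** The same comparison showed changed pixels at the knob stamp. I think this is the arm or its shadow, because no path came within about 80 mm of the stamp and no contact force showed, but I did not look again to confirm it.

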